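# Widen the ladder stand-off by one hole and hold the lock pin home

## Task

Set the right-hand arm of the ladder stand-off on the bench one hole further out (to the right): first clear the yellow spray can out of the arm's way and stand it upright in the blue bin, then pull up the red lock knob of that arm, slide the arm outwards along the bar to the very next hole and let the pin drop in. The pin's return spring is tired and leaves the pin a little short, so finish while holding: press the knob fully home and keep the gripper on it, pin pressed in, while I fit the safety clip; leave the other things on the bench where they are.

Things in the scene. Friction and masses are not known exactly. Their poses are not given: they have to be found in the camera images.
- standoff: Ladder stand-off fixed to the bench: 40 mm square aluminium crossbar on two timber bearers, top 90 mm above the bench, 11 mm holes every 60 mm along its top, two arms. Origin on the bench under the bar's centre line; y along the bar (+y is the robot's left), x away from the robot along the arms. Bar from y -410 to 550 mm; right collar at y -140, left one fixed at y 400 (its knob does not move).
- collar_top (a point): Centre of the top face of the right arm's collar, a dark steel sleeve on the bar: 54 mm across the bar, 110 mm along it, top 96 mm above the bench. Moves with the collar; axes as the stand-off's. The lock plunger stands on this point.
- right_arm (a joint): Right collar and arm along the bar, m: 0 in the present hole, grows outwards (robot's right, -y of the stand-off). Holes at 0.060 (the next one), 0.120 and -0.060; travel ends at -0.062 and 0.122. Pin play in a hole about 2 mm either way. Slides with about 3 N friction once the pin is clear, and moving the gripped knob along the bar carries collar and arm; locked while the pin is in a hole.
- tube_mid (a point): Point on the axis of the right arm, 150 mm from the bar's centre line, 70 mm above the bench. The arm is a 30 mm aluminium tube fixed to the collar, pointing away from the robot to a black rubber bumper (52 mm diameter) that ends 320 mm from the bar's centre line. Moves with the collar; the whole arm sweeps 60 mm to the right on its way to the next hole.
- lock_knob: Red round knob of the right arm's lock plunger, 28 mm diameter, 26 mm tall, axis upright. Origin at the centre of its underside, 120 mm above the bench when fully home (24 mm above the collar top, on a 19 mm steel barrel). Can be gripped from above round its sides and pulled straight up; pull, slide and press can be done in one grasp.
- plunger (a joint): Height of lock pin and knob above fully home, m: 0 fully home (knob on the barrel, hard stop), upper stop 0.018. The 8 mm round-tipped pin clears the hole when raised over 0.013 and then can ride on the bar's top. An 800 N/m spring pulls it towards 0.004, where it rests by itself in a hole: about 10 N to raise it to 0.016, about 4 N to press it from 0.004 to 0, where it must be held.
- spray_can: Yellow spray can with black cap, loose, standing in the right arm's sweep just outside it: 48 mm diameter up to 107 mm, black cap 37 mm diameter up to 135 mm height, about 0.22 kg. Origin at the centre of its underside, z up.
- bin: Shallow open blue plastic bin, fixed on the bench between the two arms, 170 mm (its x) by 270 mm (its y), 65 mm tall, walls 4 mm, inner floor 4 mm above the bench. Origin at the centre of its underside, z up. A roll of tape lies in its +y half; the -y half (around y = -60 mm) is free.
- tape_roll: Grey roll of tape, 90 mm diameter, 30 mm tall, lying in the bin. Leave alone. Origin at the centre of its underside.
- screw_jar: Clear jar with green lid, 68 mm diameter, 85 mm tall. Leave alone. Origin at the centre of its underside.
- paint_tin: Small green and grey paint tin, 68 mm diameter, 80 mm tall. Leave alone. Origin at the centre of its underside.
- hammer: Hammer lying between robot and bar, 260 mm long. Leave alone. Origin under the middle of its length.
- wrench: Wrench lying between robot and bar, 180 mm long. Leave alone. Origin under the middle of its length.
- screwdriver: Screwdriver with orange handle lying between robot and bar, 200 mm long. Leave alone. Origin under the middle of its length.
- offcut: Timber offcut, 45 x 120 x 35 mm, lying to the right. Leave alone. Origin at the centre of its underside.

How it is judged:
By the outcome, as a careful person would: the job done as asked, in the order asked, and still so for the second after the job is handed in, while the arm keeps its last pose, push and grip.
It also fails if it takes over 45 s, if anything falls off the work surface, if the arm or the gripper's body presses on something with over 40 N, if the wrist force passes 120 N, or if a joint passes its speed limit or range.

## Robot

A 7-joint arm with a two-finger parallel gripper is mounted at the origin on the work surface. World frame = base frame: x ahead of the robot, y to its left, z up, the work surface at z = 0. Lengths are in mm, angles in degrees, forces in N, time in s.
With the tool pointing down it reaches from about 400 to 925 mm from the base axis. Payload 4.1 kg.
Tool frame: the origin (TCP) lies where the fingers leave the gripper's body, on its centre line; the fingertips stand 73 mm ahead of it and the grasp point (between the pads) lies 54 mm ahead of it; z points along the fingers, y is the line along which they close (so a half turn about z gives the same grasp; the last joint's range is limited). The gripper opens to 85 mm and grips with 20 to 120 N. Pads are 22 mm wide; open, the fingers measure 114 mm over their backs; the gripper's body (76 mm by 85 mm) begins 54 mm behind the grasp point. The pads swing forward as they close: fully open they stand 13 mm farther back than shut.
Start: joints at [-75.459, 22.827, 2.584, 88.041, -1.071, 69.15, -2.905], TCP at [224.57, 610.001, 303.947] pointing down, gripper open.
Joint ranges: [-161.44, 161.44], [-28.35, 127.94], [-78.24, 83.42], [0, 140.83], [-78.03, 258.03], [13.02, 114.36], [-168.23, 168.23]. Speed limits (degrees/s): [147.25, 147.25, 180, 180, 180, 180, 180].

## Interface

Orientations are given as a 3x3 rotation matrix whose columns are the frame's x, y, z axes.
In Python, from rig import read_state, eyes, r gives the robot as it stands.
- The arm moves only by the tool servo_tool, never from a script. Its argument "commands" is text: rows parted by semicolons, each of 5 numbers parted by spaces: the shift along the tool's x, y, z in m, then the turn about the tool's z in degrees, then the finger opening in m, from 0 to 0.0854. In form: dx dy dz turn grip; .... A call has 1 to 12 rows; each row shifts and turns the commanded pose from where the row before left it, along the tool's axes as they then stand; what a row does not reach is not made up. A row lasts 1/12 s, in which the tool goes at most 41.7 mm and 7.16 degrees, less where a joint would pass 70% of its speed; a pose out of reach is approached as far as the arm can. A call with a gripper value outside its range is refused whole. The fingers move at their own pace and stop on an object; "newtons" is the grip in N (left out, the last holds). Time passes only in rows, so rows that do not move let the fingers close. It gives the time, the measured TCP pose, the force, the opening and the grip force at its end, in the units of the state.
- read_state(): the state, without advancing time (a new reading comes with each control period).
- eyes.get_image(name): name is "scene" or "top" or "wrist"; returns (picture, depth): 384x512x3 uint8, red, green, blue; 384x512 float32, mm along the optical axis (not along the pixel's ray), 0 where there is no reading.
- eyes.camera_info(name): a dict with "intrinsics" (3x3 intrinsics, pixels), "world_to_cam" (4x4, takes a point from world to camera coordinates). Camera axes: x right, y down, z forward; pixel columns grow to the right and rows downward; lengths in mm; the calibration is good to about 2 mm. A picture is of the moment at which its call begins: read the wrist's pose just before it. camera_info takes no time and is no camera call; for the wrist camera it gives the pose at the moment of the call.
- r.sign_off(): hands the job in; it is judged then, once.
Trained networks look in the newest picture that a camera, given by its name, has taken for a name from the list of things; names that differ only in an ending like _2 or _b are one class to them, and where a whole thing is asked for, a point or a joint stands for the part that bears it (a point fixed in the world has none). Each returns a list of dicts, best first, with "score" (0 to 1); they miss things now and then, are a little off and sometimes report something else, mostly with a low value. They report only what shows in the picture. A call takes as long as a camera call.
- eyes.find_in(camera, label): "rect" ([centre column, centre row, width, height] in pixels, round what is visible of it).
- eyes.silhouettes(camera, label): "mask" (384x512 bool, what is visible of it) and "rect" ([centre column, centre row, width, height] in pixels, round what is visible of it).
- eyes.place_of(camera, label): "location" ([column, row] in pixels: a listed point, or the origin of a listed thing).
The state is a dict: "clock": time; "qpos": joint angles; "joint_velocities": joint speeds; "joint_torque": joint torques, N m; "ee_pos": TCP position; "tcp_rot": TCP orientation; "wrist_force": force on the tool from outside, world axes, zero at the start; "ft_torque": the same for the moment, N m; "finger_gap": finger opening in mm; "finger_force": force on a finger pad.
Only numpy, scipy, OpenCV 4.12 (cv2) and the standard library are available. Lean on these libraries where they do the work, as an engineer would, in place of code of your own. Each camera call takes 0.05 s, during which the arm holds its last target. There are 200 camera calls.

## Working session

There is one attempt and no reset: what is moved stays moved. The work goes in short steps, Python scripts to look and compute and a tool call to move; the robot and the scene stay as the last step left them, time stands still between calls to the robot, and variables do not carry over. Pictures are saved under pics/ and viewed, at most 10 in all, crops included, and the job is handed in when it is done.

Besides the shell and the picture viewer there is one more tool, called after "Request:" by a JSON object that holds its "api" and its "payload". servo_tool: Moves the arm, as the interface text tells. Its arguments: {"type":"object","properties":{"commands":{"type":"string"},"newtons":{"type":"number"}},"required":["commands"]}

```bash
mkdir -p pics
cat > h.py <<'E'
import numpy as np, cv2
from rig import read_state, eyes, r
def save(im,n): cv2.imwrite(f'pics/{n}.png',im[:,:,::-1])
def back(cam,px,depth=None,z=None,info=None):
    i=info or eyes.camera_info(cam); K=np.array(i['intrinsics']); T=np.linalg.inv(np.array(i['world_to_cam']))
    d=np.linalg.inv(K)@[px[0],px[1],1.]
    o=T[:3,3]; w=T[:3,:3]@d
    s=depth if depth is not None else (z-o[2])/w[2]
    return o+s*w
E
python3 - <<'E'
from h import *
s=read_state(); print(s['clock'],s['ee_pos'],np.round(s['tcp_rot'],3).tolist(),s['finger_gap'])
ims=[]
for c in ('scene','top'):
    im,d=eyes.get_image(c); ims.append(im)
    np.save(f'd_{c}.npy',d)
    for n,z in (('collar_top',96),('lock_knob',None),('spray_can',0),('bin',0),('tube_mid',70),('standoff',0)):
        for p in eyes.place_of(c,n)[:2]:
            x=p['location']; zz=z if z is not None else 122
            print(c,n,round(p['score'],2),np.round(x),np.round(back(c,x,z=zz)))
save(ims[0],'s0'); save(ims[1],'t0')
E
```

```text
0.0 [224.41305169 609.50207143 302.85703253] [[-0.938, 0.345, -0.001], [0.345, 0.938, -0.002], [-0.0, -0.002, -1.0]] 85.21037913376477
scene collar_top 0.75 [206. 189.] [ 468. -177.   96.]
scene lock_knob 0.49 [205. 180.] [ 451. -176.  122.]
scene spray_can 0.64 [192. 233.] [ 566. -238.    0.]
scene bin 0.81 [300. 242.] [643. 102.   0.]
scene tube_mid 0.87 [210. 231.] [ 611. -174.   70.]
top collar_top 0.87 [316. 210.] [ 475. -172.   96.]
top lock_knob 0.4 [321. 213.] [ 466. -183.  122.]
top spray_can 0.72 [339. 182.] [ 580. -245.    0.]
top bin 0.84 [225. 156.] [632.  95.   0.]
top tube_mid 0.74 [224. 154.] [617.  89.  70.]
top tube_mid 0.72 [315. 162.] [ 615. -165.   70.]
top standoff 0.72 [266. 216.] [463. -40.   0.]
```

```bash
python3 -c "
import cv2,numpy as np
cv2.imwrite('pics/c0.png',cv2.resize(np.vstack([cv2.imread('pics/s0.png'),cv2.imread('pics/t0.png')]),(400,600)))"
```

```text
(no output)
```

View pics/t0.png

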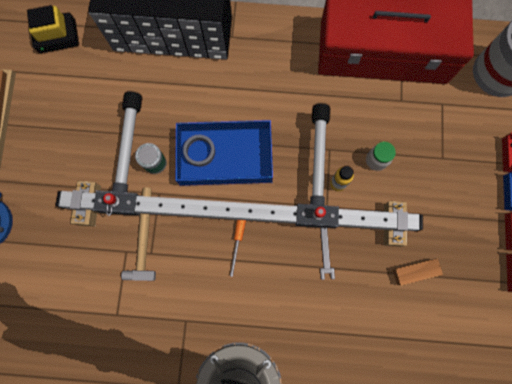

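View pics/s0.png

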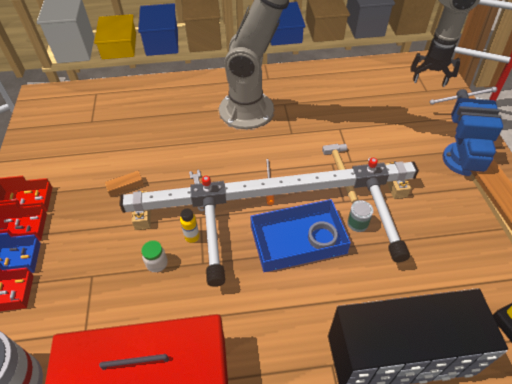

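Run:
```python
from h import *
a=back('top',(66,199),z=90);b=back('top',(417,222),z=90);print('bar',a,b,np.degrees(np.arctan2(-(b-a)[0],-(b-a)[1])))
for p in((177,126),(270,121),(272,183),(178,186)): print('bin rim',np.round(back('top',p,z=65)))
print('tape',back('top',(198,150),z=34),'cap',back('top',(345,174),z=135), 'bumper',back('top',(320,112),z=90),'jar',back('top',(383,151),z=85))
print('cap scene',back('scene',(186.5,214),z=135))
for n in ('spray_can','lock_knob'):
  for c in ('scene','top'):
    m=eyes.silhouettes(c,n)[0]['mask']; d=np.load(f'd_{c}.npy'); v,u=np.nonzero(m&(d>0))
    P=np.array([back(c,(x,y),depth=d[y,x]) for x,y in zip(u,v)]); print(c,n,np.round(P.min(0)),np.round(P.max(0)),np.round(np.median(P,0)))
```

```text
bar [453.07012297 494.60767757  90.        ] [ 466.64162157 -441.63358038   90.        ] -0.830485869061905
bin rim [691. 231.  65.]
bin rim [728. -31.  65.]
bin rim [547. -50.  65.]
bin rim [518. 207.  65.]
tape [634.86778713 169.30718873  34.        ] cap [ 570.10638154 -237.7055298   135.        ] bumper [ 756.06912056 -168.78155846   90.        ] jar [ 657.91636315 -348.76590613   85.        ]
cap scene [ 584.54748697 -236.95383377  135.        ]
scene spray_can [ 490. -275.   -3.] [ 605. -215.  140.] [ 594. -237.   88.]
top spray_can [ 554. -264.    2.] [ 598. -217.  140.] [ 567. -235.  110.]
scene lock_knob [ 455. -186.  126.] [ 481. -160.  154.] [ 472. -173.  147.]Traceback (most recent call last):
  File "<stdin>", line 8, in <module>
IndexError: list index out of range
```

Request:
{"api": "servo_tool", "payload": {"commands": "0 0 0 7 0.085; 0 0 0 7 0.085; 0 0 0 7 0.085; 0 0 0 7 0.085; 0 0 0 7 0.085; 0 0 0 7 0.085; 0 0 0 7 0.085; 0 0 0 7 0.085; 0 0 0 7 0.085; 0 0 0 7 0.085", "newtons": 40}}

```text
clock: 1.73
ee_pos: [224.5, 610.0, 304.0]
tcp_rot: [[0.01, 1.0, 0.0], [1.0, -0.01, 0.0], [0.0, 0.0, -1.0]]
wrist_force: [0.5, 0.2, -0.1]
finger_gap: 85.1
finger_force: 0.0
```

Request:
{"api": "servo_tool", "payload": {"commands": "-0.0354 0.0146 0 0 0.085; -0.0354 0.0146 0 0 0.085; -0.0354 0.0146 0 0 0.085; -0.0354 0.0146 0 0 0.085; -0.0354 0.0146 0 0 0.085; -0.0354 0.0146 0 0 0.085; -0.0354 0.0146 0 0 0.085; -0.0354 0.0146 0 0 0.085; -0.0354 0.0146 0 0 0.085; -0.0354 0.0146 0 0 0.085; -0.0354 0.0146 0 0 0.085; -0.0354 0.0146 0 0 0.085"}}

```text
clock: 2.73
ee_pos: [398.6, 182.7, 304.2]
tcp_rot: [[0.003, 1.0, 0.001], [1.0, -0.003, 0.001], [0.001, 0.001, -1.0]]
wrist_force: [0.5, 0.5, 0.1]
finger_gap: 84.7
finger_force: 0.0
```

Request:
{"api": "servo_tool", "payload": {"commands": "-0.0354 0.0146 0 0 0.085; -0.0354 0.0146 0 0 0.085; -0.0354 0.0146 0 0 0.085; -0.0354 0.0146 0 0 0.085; -0.0354 0.0146 0 0 0.085; -0.0354 0.0146 0 0 0.085; -0.0354 0.0146 0 0 0.085; -0.0354 0.0146 0 0 0.085; -0.0354 0.0146 0 0 0.085; -0.0354 0.0146 0 0 0.085; -0.0354 0.0146 0 0 0.085; 0 0 0 0 0.085"}}

```text
clock: 3.73
ee_pos: [557.4, -214.3, 304.3]
tcp_rot: [[0.014, 1.0, 0.001], [1.0, -0.014, -0.008], [-0.008, 0.001, -1.0]]
wrist_force: [-0.3, -0.6, 1.6]
finger_gap: 85.0
finger_force: 0.0
```

```bash
cat > look.py <<'E'
from h import *
import sys
s=read_state(); print(s['clock'],np.round(s['ee_pos'],1),np.round(s['tcp_rot'],3).tolist(),np.round(s['qpos'],0))
i=eyes.camera_info('wrist'); im,d=eyes.get_image('wrist'); save(im,sys.argv[1])
print('cam at',np.round(np.linalg.inv(np.array(i['world_to_cam']))[:3,3]))
for n,z in (('spray_can',0),('lock_knob',122),('collar_top',96),('tube_mid',70),('bin',0)):
    for p in eyes.place_of('wrist',n)[:1]: print('place',n,round(p['score'],2),np.round(p['location']),np.round(back('wrist',p['location'],z=z,info=i)))
for n in ('spray_can','lock_knob'):
  for p in eyes.silhouettes('wrist',n)[:1]:
    m=p['mask']; v,u=np.nonzero(m&(d>0))
    P=np.array([back('wrist',(x,y),depth=d[y,x],info=i) for x,y in zip(u,v)])
    top=P[P[:,2]>np.percentile(P[:,2],98)-6]
    print('sil',n,round(p['score'],2),'lo',np.round(P.min(0)),'hi',np.round(P.max(0)),'top mid',np.round((top.min(0)+top.max(0))/2,1),'top z',np.round(np.median(top[:,2])))
E
python3 look.py w1
```

```text
3.7333 [ 557.4 -214.3  304.3] [[0.014, 1.0, 0.001], [1.0, -0.014, -0.008], [-0.008, 0.001, -1.0]] [-20.  23.  48.  97. -18.  68.  32.]
cam at [ 559. -146.  373.]
place spray_can 0.75 [275. 179.] [ 578. -234.    0.]
place lock_knob 0.7 [128. 133.] [ 467. -170.  122.]
place collar_top 0.94 [137. 132.] [ 464. -172.   96.]
place tube_mid 0.88 [323. 124.] [ 616. -170.   70.]
sil spray_can 0.62 lo [ 553. -315.   -2.] hi [ 619. -214.  137.] top mid [ 578.2 -237.4  133. ] top z 134.0
sil lock_knob 0.58 lo [ 453. -187.  128.] hi [ 479. -159.  152.] top mid [ 465.9 -173.2  148.6] top z 149.0
```

View pics/w1.png

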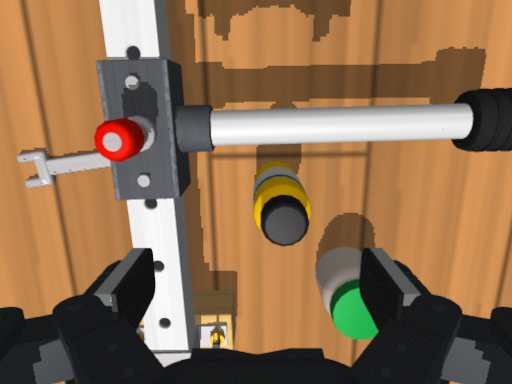

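Request:
{"api": "servo_tool", "payload": {"commands": "-0.008 0.007 0 0 0.085; -0.008 0.007 0 0 0.085; -0.007 0.006 0 0 0.085; 0 0 0 0 0.085; 0 0 0 0 0.085"}}

```text
clock: 4.55
ee_pos: [577.5, -229.5, 303.7]
tcp_rot: [[0.005, 1.0, -0.001], [1.0, -0.005, -0.001], [-0.001, -0.001, -1.0]]
wrist_force: [-1.2, -0.2, 0.1]
finger_gap: 85.4
finger_force: 0.0
```

Request:
{"api": "servo_tool", "payload": {"commands": "-0.008 0 0.02 0 0.085; 0 0 0.025 0 0.085; 0 0 0.025 0 0.085; 0 0 0.025 0 0.085; 0 0 0.025 0 0.085; 0 0 0.025 0 0.085; 0 0 0.015 0 0.085; 0 0 0 0 0.085; 0 0 0 0 0.085; 0 0 0 0 0.085"}}

```text
clock: 5.38
ee_pos: [577.9, -237.0, 145.1]
tcp_rot: [[0.004, 1.0, 0.002], [1.0, -0.004, -0.001], [-0.001, 0.002, -1.0]]
wrist_force: [0.5, -0.5, 0.2]
finger_gap: 84.9
finger_force: 0.0
```

Request:
{"api": "servo_tool", "payload": {"commands": "0 0 0 0 0.04; 0 0 0 0 0.04; 0 0 0 0 0.04; 0 0 0 0 0.04; 0 0 0 0 0.04; 0 0 0 0 0.04; 0 0 0 0 0.04; 0 0 0 0 0.04; 0 0 0 0 0.04; 0 0 0 0 0.04"}}

```text
clock: 6.22
ee_pos: [578.0, -236.8, 145.0]
tcp_rot: [[0.004, 1.0, 0.002], [1.0, -0.004, -0.0], [-0.0, 0.002, -1.0]]
wrist_force: [-0.4, 1.4, 5.7]
finger_gap: 47.2
finger_force: 41.5
```

Request:
{"api": "servo_tool", "payload": {"commands": "0 0 -0.02 0 0.04; 0 0 -0.025 0 0.04; 0 0 -0.025 0 0.04; 0 0 -0.025 0 0.04; 0 0 -0.025 0 0.04; 0 0 0 0 0.04; 0.01 0.003 0 0 0.04; 0.02 0.004 0 0 0.04; 0.025 0.005 0 0 0.04; 0.025 0.005 0 0 0.04; 0.025 0.005 0 0 0.04; 0.025 0.005 0 0 0.04"}}

```text
clock: 7.22
ee_pos: [603.9, -103.7, 261.6]
tcp_rot: [[0.003, 1.0, -0.004], [1.0, -0.003, 0.001], [0.001, -0.004, -1.0]]
wrist_force: [-0.5, 0.2, -1.1]
finger_gap: 47.2
finger_force: 41.9
```

Request:
{"api": "servo_tool", "payload": {"commands": "0.025 0.005 0 0 0.04; 0.025 0.005 0 0 0.04; 0.025 0.005 0 0 0.04; 0.025 0.005 0 0 0.04; 0.020 0.003 0 0 0.04; 0.01 0.001 0 0 0.04; 0.005 0 0 0 0.04; 0 0 0 0 0.04; 0 0 0 0 0.04; 0 0 0 0 0.04"}}

```text
clock: 8.05
ee_pos: [628.8, 26.1, 263.9]
tcp_rot: [[0.007, 1.0, -0.0], [1.0, -0.007, -0.001], [-0.001, -0.0, -1.0]]
wrist_force: [-0.2, -0.4, -1.7]
finger_gap: 47.0
finger_force: 41.9
```

```bash
python3 look.py w2
python3 - <<'E'
from h import *
i=eyes.camera_info('wrist'); im,d=eyes.get_image('wrist')
v,u=np.mgrid[0:384:6,0:512:6]; v=v.ravel();u=u.ravel()
hsv=cv2.cvtColor(im,cv2.COLOR_RGB2HSV)
P=np.array([back('wrist',(x,y),depth=d[y,x],info=i) for x,y in zip(u,v)])
h=hsv[v,u]; b=(h[:,0]>105)&(h[:,0]<130)&(h[:,1]>120)&(d[v,u]>0)
rim=P[b&(abs(P[:,2]-65)<6)]; print('rim',np.round(rim.min(0)),np.round(rim.max(0)),len(rim)); print(cv2.minAreaRect(rim[:,:2].astype(np.float32)))
im,_=eyes.get_image('top'); save(im,'t2')
E
```

```text
8.05 [628.8  26.1 263.9] [[0.007, 1.0, -0.0], [1.0, -0.007, -0.001], [-0.001, -0.0, -1.0]] [-38.  29.  45.  95. -22.  66.  12.]
cam at [630.  94. 333.]
place spray_can 0.71 [258. 210.] [630. -15.   0.]
place bin 0.86 [263.  93.] [635.  99.   0.]
sil spray_can 0.71 lo [606. -31.   3.] hi [675.  49. 265.] top mid [629.2  34.3 256.3] top z 253.0
rim [542. -30.  60.] [732. 163.  66.] 94
((636.9966430664062, 67.54116821289062), (168.23251342773438, 210.63165283203125), 6.70872163772583)
```

View pics/w2.png

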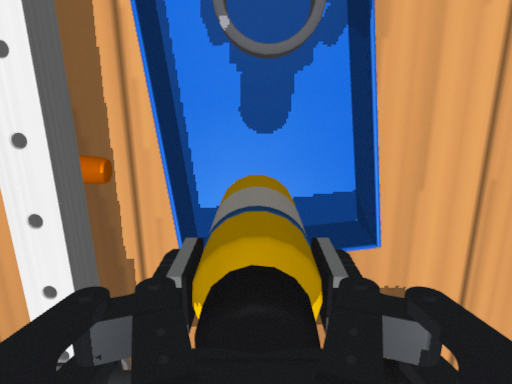

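Request:
{"api": "servo_tool", "payload": {"commands": "0.005 0.004 0 0 0.04; 0.005 0.004 0.01 0 0.04; 0 0 0.02 0 0.04; 0 0 0.02 0 0.04; 0 0 0.02 0 0.04; 0 0 0.02 0 0.04; 0 0 0.01 0 0.04; 0 0 0.005 0 0.04; 0 0 0.005 0 0.04; 0 0 0 0 0.04; 0 0 0 0 0.04"}}

```text
clock: 9.47
ee_pos: [637.9, 38.3, 154.6]
tcp_rot: [[0.004, 1.0, 0.001], [1.0, -0.004, 0.0], [0.0, 0.001, -1.0]]
wrist_force: [0.8, -0.3, -0.1]
finger_gap: 47.4
finger_force: 41.8
```

Request:
{"api": "servo_tool", "payload": {"commands": "0 0 0.002 0 0.04; 0 0 0.002 0 0.04; 0 0 0.001 0 0.04; 0 0 0 0 0.04; 0 0 0 0 0.04"}}

```text
clock: 9.88
ee_pos: [637.4, 38.3, 149.1]
tcp_rot: [[0.004, 1.0, 0.0], [1.0, -0.004, 0.0], [0.0, 0.0, -1.0]]
wrist_force: [-0.1, 0.4, -1.2]
finger_gap: 47.4
finger_force: 42.1
```

Request:
{"api": "servo_tool", "payload": {"commands": "0 0 0.001 0 0.04; 0 0 0.001 0 0.04; 0 0 0 0 0.04; 0 0 0 0 0.04"}}

```text
clock: 10.22
ee_pos: [637.5, 38.3, 149.0]
tcp_rot: [[0.004, 1.0, 0.0], [1.0, -0.004, 0.002], [0.002, 0.0, -1.0]]
wrist_force: [-3.7, 1.2, 10.8]
finger_gap: 47.3
finger_force: 43.1
```

Request:
{"api": "servo_tool", "payload": {"commands": "0 0 0 0 0.06; 0 0 0 0 0.085; 0 0 0 0 0.085; 0 0 0 0 0.085; 0 0 0 0 0.085; 0 0 -0.015 0 0.085; 0 0 -0.025 0 0.085; 0 0 -0.03 0 0.085; 0 0 -0.03 0 0.085; 0 0 -0.03 0 0.085; 0 0 0 0 0.085"}}

```text
clock: 11.13
ee_pos: [640.3, 37.4, 283.4]
tcp_rot: [[0.004, 1.0, 0.011], [1.0, -0.004, 0.001], [0.001, 0.011, -1.0]]
wrist_force: [1.7, -0.3, -0.6]
finger_gap: 85.0
finger_force: 0.0
```

Request:
{"api": "servo_tool", "payload": {"commands": "-0.015 -0.011 0 0 0.085; -0.025 -0.02 0 0 0.085; -0.025 -0.02 0 0 0.085; -0.025 -0.02 0 0 0.085; -0.025 -0.02 0 0 0.085; -0.025 -0.02 0 0 0.085; -0.025 -0.02 0 0 0.085; -0.025 -0.02 0 0 0.085; -0.015 -0.015 0 0 0.085; -0.006 -0.005 0 0 0.085; 0 0 0 0 0.085; 0 0 0 0 0.085"}}

```text
clock: 12.13
ee_pos: [466.5, -171.0, 276.9]
tcp_rot: [[0.003, 1.0, 0.001], [1.0, -0.003, 0.001], [0.001, 0.001, -1.0]]
wrist_force: [0.5, 1.0, -0.6]
finger_gap: 84.9
finger_force: 0.0
```

```bash
python3 look.py w3
python3 - <<'E'
from h import *
im,_=eyes.get_image('top'); im2,_=eyes.get_image('scene')
a=cv2.resize(im[90:260,150:440],None,fx=2,fy=2); b=cv2.resize(im2[140:300,120:420],(580,240)); save(np.vstack([a,b]),'c3')
E
```

```text
12.1333 [ 466.5 -171.   276.9] [[0.003, 1.0, 0.001], [1.0, -0.003, 0.001], [0.001, 0.001, -1.0]] [-31.  13.  53. 111. -12.  61.  27.]
cam at [ 467. -103.  347.]
place lock_knob 0.68 [257. 205.] [ 467. -173.  122.]
place collar_top 0.71 [253. 196.] [ 465. -173.   96.]
place tube_mid 0.62 [436. 183.] [ 614. -170.   70.]
place bin 0.25 [184. 202.] [ 391. -206.    0.]
sil lock_knob 0.96 lo [ 447. -207.   94.] hi [ 483. -159.  152.] top mid [ 465.4 -173.   148.4] top z 149.0
```

View pics/c3.png

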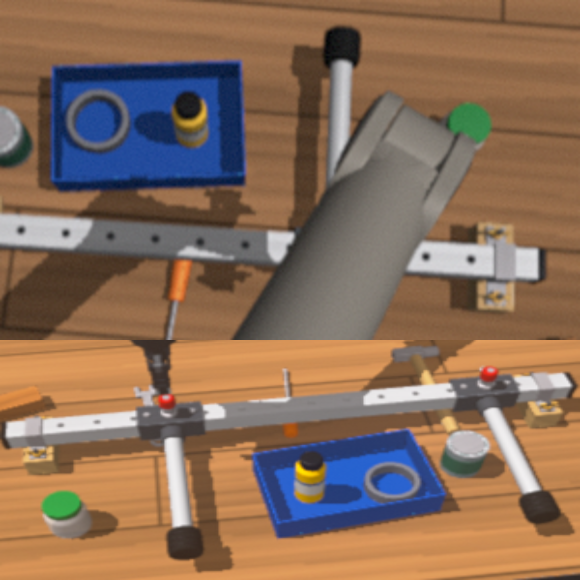

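View pics/w3.png

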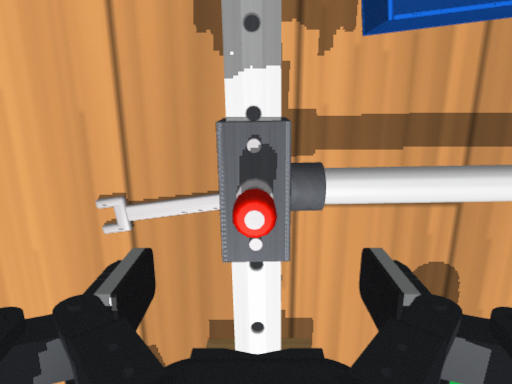

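Request:
{"api": "servo_tool", "payload": {"commands": "-0.002 0 0.01 0 0.085; 0 0 0.02 0 0.085; 0 0 0.02 0 0.085; 0 0 0.02 0 0.085; 0 0 0.01 0 0.085; 0 0 0.007 0 0.085; 0 0 0 0 0.085; 0 0 0 0 0.085; 0 0 0 0 0.085"}}

```text
clock: 13.38
ee_pos: [466.2, -174.5, 190.8]
tcp_rot: [[0.004, 1.0, 0.002], [1.0, -0.004, -0.0], [-0.0, 0.002, -1.0]]
wrist_force: [0.3, -0.3, 0.3]
finger_gap: 85.1
finger_force: 0.0
```

Request:
{"api": "servo_tool", "payload": {"commands": "0 0 0 0 0.02; 0 0 0 0 0.02; 0 0 0 0 0.02; 0 0 0 0 0.02; 0 0 0 0 0.02; 0 0 0 0 0.02; 0 0 0 0 0.02; 0 0 0 0 0.02; 0 0 0 0 0.02; 0 0 0 0 0.02; 0 0 0 0 0.02; 0 0 0 0 0.02", "newtons": 60}}

```text
clock: 14.38
ee_pos: [465.2, -174.1, 189.7]
tcp_rot: [[0.004, 1.0, -0.001], [1.0, -0.004, 0.0], [0.0, -0.001, -1.0]]
wrist_force: [-3.3, 0.4, -0.2]
finger_gap: 26.5
finger_force: 58.9
```

Request:
{"api": "servo_tool", "payload": {"commands": "0 0 -0.003 0 0.02; 0 0 -0.003 0 0.02; 0 0 -0.003 0 0.02; 0 0 -0.003 0 0.02; 0 0 0 0 0.02; 0 0 0 0 0.02; 0 0 0 0 0.02"}}

```text
clock: 14.97
ee_pos: [465.1, -174.0, 201.5]
tcp_rot: [[0.004, 1.0, -0.001], [1.0, -0.004, 0.0], [0.0, -0.001, -1.0]]
wrist_force: [-0.5, -1.2, -8.0]
finger_gap: 26.4
finger_force: 59.6
```

Request:
{"api": "servo_tool", "payload": {"commands": "-0.003 0 0 0 0.02; -0.006 0 0 0 0.02; -0.008 0 0 0 0.02; -0.008 0.001 0 0 0.02; -0.008 0 0 0 0.02; -0.008 0 0 0 0.02; -0.008 0 0 0 0.02; -0.006 0 0 0 0.02; -0.004 0 0 0 0.02; -0.001 0 0 0 0.02; 0 0 0 0 0.02; 0 0 0 0 0.02"}}

```text
clock: 15.97
ee_pos: [466.0, -235.3, 202.0]
tcp_rot: [[0.004, 1.0, 0.0], [1.0, -0.004, -0.002], [-0.002, 0.0, -1.0]]
wrist_force: [-2.1, -1.6, -10.7]
finger_gap: 26.4
finger_force: 59.5
```

Request:
{"api": "servo_tool", "payload": {"commands": "0.0005 0 0.002 0 0.02; 0 0 0.003 0 0.02; 0 0 0.003 0 0.02; 0 0 0.004 0 0.02; 0 0 0 0 0.02; 0 0 0 0 0.02; 0 0 0 0 0.02"}}

```text
clock: 16.55
ee_pos: [466.0, -234.8, 190.7]
tcp_rot: [[0.004, 1.0, 0.0], [1.0, -0.004, -0.001], [-0.001, 0.0, -1.0]]
wrist_force: [-5.2, -2.3, -2.2]
finger_gap: 26.5
finger_force: 60.5
```

Request:
{"api": "servo_tool", "payload": {"commands": "0 0 0.002 0 0.02; 0 0 0.002 0 0.02; 0 0 0.001 0 0.02; 0 0 0 0 0.02; 0 0 0 0 0.02"}}

```text
clock: 16.97
ee_pos: [466.1, -234.8, 186.7]
tcp_rot: [[0.004, 1.0, 0.0], [1.0, -0.004, -0.0], [-0.0, 0.0, -1.0]]
wrist_force: [-7.3, -0.1, 6.0]
finger_gap: 26.4
finger_force: 61.4
```

Request:
{"api": "servo_tool", "payload": {"commands": "0 0 0.001 0 0.02; 0 0 0.0005 0 0.02; 0 0 0 0 0.02; 0 0 0 0 0.02; 0 0 0 0 0.02"}}

```text
clock: 17.38
ee_pos: [466.1, -235.1, 186.5]
tcp_rot: [[0.004, 1.0, 0.001], [1.0, -0.004, 0.001], [0.001, 0.001, -1.0]]
wrist_force: [-11.3, 1.4, 18.5]
finger_gap: 26.5
finger_force: 62.5
```

```bash
python3 look.py w4
python3 - <<'E'
from h import *
im2,d=eyes.get_image('scene')
for p in eyes.place_of('scene','lock_knob')[:2]: print('knob',p, back('scene',p['location'],z=120))
for p in eyes.place_of('scene','collar_top')[:1]: print('collar',p, back('scene',p['location'],z=96))
a=cv2.resize(im2[140:300,120:420],(600,320)); w=cv2.resize(cv2.imread('pics/w4.png')[:,:,::-1],(373,280)); 
c=np.zeros((600,600,3),np.uint8); c[:320]=a; c[320:,:373]=w; save(c,'c4'); s=read_state(); print(s['wrist_force'],s['ee_pos'])
E
```

```text
17.3833 [ 466.1 -235.1  186.5] [[0.004, 1.0, 0.001], [1.0, -0.004, 0.001], [0.001, 0.001, -1.0]] [-16.  24.  48. 114. -22.  52.  43.]
cam at [ 467. -167.  256.]
place lock_knob 0.77 [259. 258.] [ 468. -232.  122.]
place collar_top 0.86 [255. 237.] [ 466. -233.   96.]
sil lock_knob 0.56 lo [ 453. -246.  111.] hi [ 480. -220.  148.] top mid [ 466.6 -233.   144.2] top z 145.0
collar {'location': [191.9, 190.9], 'score': 0.76} [ 468.39479007 -222.26443988   96.        ]
[-11.27251093   1.99111263  17.80292984] [ 466.12602614 -235.05992746  186.52592155]
```

View pics/c4.png

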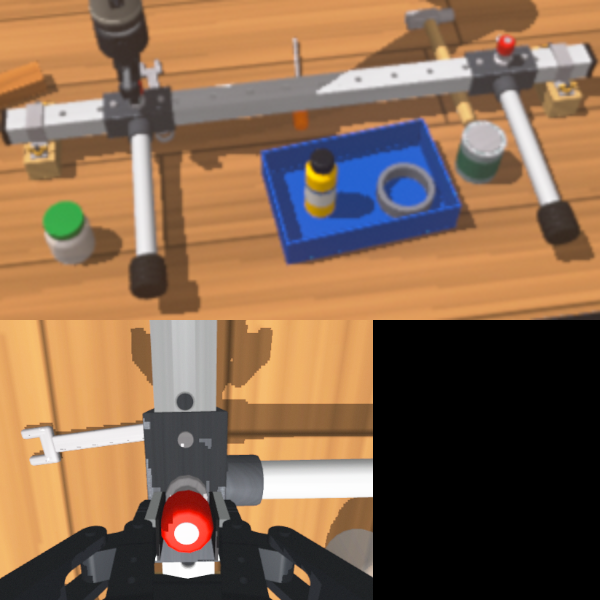

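```bash
python3 -c "
from rig import r
print(r.sign_off())"
```

```text
the job is handed in; nothing more can be done
None
```

The job is handed in: the spray can stands upright in the blue bin, the right arm is locked one hole (60 mm) further out, and the gripper is holding the knob fully home with about 18 N for you to fit the clip.

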